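Push a glass plate out over the lip of the levelling bench

TASK

On the low levelling bench two glass plates lie flat in their lanes. With the fingertips, push the amber plate along its lane toward the open lip until its whole white end band hangs out past the lip, with at most 20 mm of amber glass showing beyond the lip as well, and leave it lying there flat in its lane, ready to be taken by its edge. Do not lift it or let it tip off, and leave the blue plate, the tube, the dish and the pen where they are.

Things in the scene. Friction and masses are not known exactly. Their poses are not given: they have to be found in the camera images.
- bench: Fixed dark grey bench on four feet, yaw within 0.35 rad. Origin on the work surface; z up. Flat top 60 mm high, 190 mm wide (x -95 to 95), 370 mm long (y -170 to 200). Two lanes along y, centred at x = -46 and +46 mm, each 86 mm wide between grey ribs 6 mm wide, 8 mm high. Open at the lip, y = -170 mm (to the robot's right); closed by an 8 mm high rib at y = 164 to 170; a 7 mm high round level at y = 185.
- lip (a point): Middle of the bench's open lip edge, at the level of the top (60 mm high); the lip line runs along the bench's x through this point, and past it (bench -y) there is nothing below down to the work surface.
- amber_plate: Loose amber glass plate lying flat in either lane: 80 mm wide (x), 120 mm long (y), 6 mm thick, 0.10 to 0.20 kg. Origin: centre of its underside. Its y axis runs along the lane like the bench's y (within 0.02 rad). The end at its y = -60 mm faces the lip and is a white frosted band 25 mm long (y = -60 to -35), the rest is amber. It starts with that end 40 to 130 mm short of the lip.
- blue_plate: Loose blue glass plate of the same size and shape, also with a white band at its lip end, lying in the other lane; it stays where it is. Origin: centre of its underside.
- tube: Loose centrifuge tube standing on its green cap on the work surface about 100 mm out past the lip, 38 mm in diameter, 115 mm high. Origin: centre of its underside. Not to be disturbed.
- dish: Loose petri dish, 55 mm in diameter, 14 mm high, on the work surface about 95 mm out past the lip. Origin: centre of its underside. Not to be disturbed.
- pen: Loose black felt pen, 135 mm long, 13 mm thick, lying on the work surface about 40 mm beyond the bench's far long side. Origin: centre of its underside. Not to be disturbed.
Things that resemble listed ones, but are neither listed nor needed, are in the scene too. Leave any pink look-alike of the amber_plate alone.

How it is judged:
At the end, for the whole second after the job is handed in: Amber plate at rest, flat on the bench (tilt < 0.05 rad, height within 3 mm), within 0.12 rad of its lane, leading end 23 to 47 mm past the lip; blue plate within 10 mm and tube, dish and pen within 15 mm of their starts (y of amber_plate in the frame of bench between -0.157 and -0.133 m and z of amber_plate in the frame of bench between 0.057 and 0.063 m and angle between amber_plate's own z axis and vertical below 0.05 rad and angle between the y axis of amber_plate and the y axis of bench, either way round below 0.12 rad and linear speed of amber_plate below 0.01 m/s and distance of blue_plate from where it was at the start of the episode below 0.01 m and distance of each of tube, dish, pen from where it was at the start of the episode below 0.015 m); the robot touches nothing.
It fails at once if the amber plate is lifted or carried (8 mm or more above the bench) (z of amber_plate in the frame of bench above 0.068 m).
It fails at once if the amber plate tips or falls off the bench (z of amber_plate in the frame of bench below 0.045 m or angle between amber_plate's own z axis and vertical above 0.2 rad).
It fails at once if the blue plate is moved more than 10 mm (distance of blue_plate from where it was at the start of the episode above 0.01 m).
It fails at once if the tube, the dish or the pen is disturbed (moved more than 15 mm or the tube tipped) (distance of any of tube, dish, pen from where it was at the start of the episode above 0.015 m or angle between tube's own z axis and vertical above 0.3 rad).
It also fails if it takes over 37 s, if anything falls off the work surface, if the arm or the gripper's body presses on something with over 40 N, if the wrist force passes 120 N, or if a joint passes its speed limit or range.

ROBOT

A 7-joint arm with a two-finger parallel gripper is mounted at the origin on a cart in front of the work surface, level with it; the furniture and walls round the work are solid. World frame = base frame: x ahead of the robot, y to its left, z up, the work surface at z = 0. Lengths are in m, angles in rad, forces in N, time in s.
With the tool pointing down it reaches from about 0.425 to 0.925 m from the base axis. Payload 6.8 kg.
Tool frame: the origin (TCP) lies at the very end of the fingers, on their centre line; the grasp point (between the pads) lies 19 mm behind it (hold_point_z is the distance from the TCP to the grasp point, in m); z points along the fingers, y is the direction in which the jaws open and shut (so a half turn about z gives the same grasp; the last joint's range is limited). The gripper opens to 85 mm and grips with 20 to 120 N. Pads are 22 mm wide; open, the fingers measure 114 mm over their backs; the gripper's body (76 mm by 85 mm) begins 54 mm behind the grasp point. The pads swing forward as they close: fully open they stand 13 mm farther back than shut.
Start: joints at [0.999, 0.477, 0.022, 1.555, -0.011, 1.109, -0.083], TCP at [0.302, -0.604, 0.231] pointing down, gripper open.
Joint ranges: [-2.96, 2.96], [-0.34, 2.1], [-1.41, 1.46], [0.24, 2.44], [-1.37, 4.51], [0.17, 1.92], [-2.96, 2.96]. Speed limits (rad/s): [2.39, 2.39, 3.14, 3.14, 3.14, 3.14, 3.14].

INTERFACE

Orientations are given as a unit quaternion [w, x, y, z].
In Python, from station import get_obs, read_camera, calibration, hand_in, regions_of, hold_point_z gives the robot as it stands.
- The arm moves only by the tool send_rows, never from a script. Its argument "motion" is text: rows parted by semicolons, each of 7 numbers parted by spaces: the shift along the world's x, y, z in cm, then the turn, a rotation vector about the world's x, y, z in degrees, then the closure, from 0 (fully open) to 1 (shut). In form: dx dy dz rx ry rz fingers; .... A call has 1 to 20 rows; each row shifts and turns the pose as measured when the row begins; what a row does not reach is not made up. A row lasts 1/12 s, in which the tool goes at most 41.7 mm and 7.16 degrees, less where a joint would pass 70% of its speed; a pose out of reach is approached as far as the arm can. A call is refused whole if a number of a shift passes 4.17 or a number of a turn 7.16, either way. A call with a gripper value outside its range is refused whole. The fingers move at their own pace and stop on an object; "newtons" is the grip in N (left out, the last holds). Time passes only in rows, so rows that do not move let the fingers close. It gives the time, the measured TCP pose, the force and the opening at its end, in the units of the state.
- get_obs(): the state, without advancing time (a new reading comes with each control period).
- read_camera(name): name is "side" or "top"; returns the picture (400x640x3 uint8, red, green, blue); there is no depth.
- calibration(name): a dict with "mtx" (3x3 intrinsics, pixels), "k1" (the pictures are not rectified: a ray, as slopes to the right and down, at radius r is drawn at 1 + k1 r^2 times it, then the intrinsics apply), "R" (3x3) and "t" (3): a world point X has camera coordinates R X + t. Camera axes: x right, y down, z forward; pixel columns grow to the right and rows downward; lengths in m; the calibration is good to about 2 mm. A picture is of the moment at which its call begins. calibration takes no time and is no camera call.
- hand_in(): hands the job in, once; it reports no verdict.
Trained networks look in the newest picture that a camera, given by its name, has taken for a name from the list of things; names that differ only in an ending like _2 or _b are one class to them, and where a whole thing is asked for, a point or a joint stands for the part that bears it (a point fixed in the world has none). Each returns a list of dicts, best first, with "conf" (0 to 1); they miss things now and then, are a little off and sometimes report something else, mostly with a low value. They report only what shows in the picture. A call takes as long as a camera call. They do not tell look-alikes from the thing itself.
- regions_of(thing, camera): "region" (400x640 bool, what is visible of it) and "point" ([column, row] in pixels, amid what is visible of it).
The state is a dict: "t": time; "q": joint angles; "joint_vel": joint speeds; "joint_torque": joint torques, N m; "eef_pos": TCP position; "tool_rot": TCP orientation; "contact_force": force on the tool from outside, world axes, zero at the start; "torque": the same for the moment, N m; "gripper_width": opening from 0.0 (shut) to 1.0 (fully open).
Only numpy, scipy, OpenCV 4.12 (cv2) and the standard library are available. Lean on these libraries where they do the work, as an engineer would, in place of code of your own. Each camera call takes 0.05 s, during which the arm holds its last target.

## Working session

There is one attempt and no reset: what is moved stays moved. The work goes in short steps, Python scripts to look and compute and a tool call to move; the robot and the scene stay as the last step left them, time stands still between calls to the robot, and variables do not carry over. Pictures are saved under pics/ and viewed, and the job is handed in when it is done.

Besides the shell and the picture viewer there is one more tool, called in YAML: its name, and indented under it one key for each argument. send_rows: Moves the arm, as the interface text tells. Its arguments: {"type":"object","properties":{"motion":{"type":"string"},"newtons":{"type":"number"}},"required":["motion"]}

```bash
mkdir -p pics; python3 - <<'E'
from station import *
import cv2
for n in("side","top"):
    im=read_camera(n); cv2.imwrite(f"pics/{n}0.png",im[:,:,::-1])
    c=calibration(n); print(n,c)
print(get_obs())
E
```

```text
side {'mtx': array([[412.35288848,   0.        , 310.14152978],
       [  0.        , 412.35288848, 203.88887444],
       [  0.        ,   0.        ,   1.        ]]), 'k1': -0.0723733293544304, 'R': array([[ 0.85866206, -0.51232684,  0.01485495],
       [-0.18099207, -0.3302044 , -0.92639458],
       [ 0.47952198,  0.79277126, -0.37626109]]), 't': array([-0.46153148,  0.17475202,  0.87830761])}
top {'mtx': array([[403.07271615,   0.        , 312.36496052],
       [  0.        , 403.07271615, 197.55688949],
       [  0.        ,   0.        ,   1.        ]]), 'k1': -0.02414878919206812, 'R': array([[ 0.01580829, -0.99978412,  0.01348395],
       [-0.98139675, -0.01809538, -0.19113602],
       [ 0.19133876, -0.01021157, -0.98147094]]), 't': array([-0.02812528,  0.5334691 ,  0.83783916])}
{'t': 0.1, 'q': array([ 0.99891985,  0.47772276,  0.02235135,  1.55635947, -0.01148677,
        1.1092336 , -0.08312696]), 'joint_vel': array([ 0.0001571 , -0.00180018,  0.00067404, -0.00366329,  0.00036984,
        0.0008923 , -0.00035403]), 'joint_torque': array([ 4.50148407e-03, -5.97759426e+01,  1.61337107e+00, -2.81957996e+01,
        1.28390815e-02,  4.94078704e-03, -2.92664811e-05]), 'eef_pos': array([ 0.30169866, -0.60324558,  0.2304166 ]), 'tool_rot': array([-7.58334580e-04,  9.73234888e-01,  2.29811264e-01, -2.46579770e-04]), 'contact_force': array([ 0.35383624, -0.06350037,  0.02010744]), 'torque': array([0.00615608, 0.02735942, 0.02287598]), 'gripper_width': 1.0019589071905304}
```

View pics/side0.png

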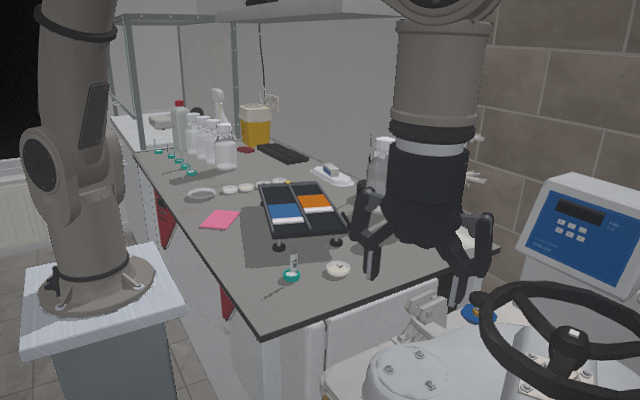

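View pics/top0.png

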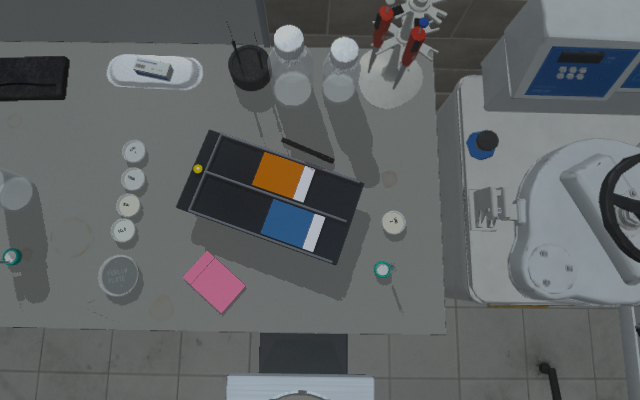

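Candidates: the amber plate in the far lane at top (280,175) with its white band at (305,183). The pink look-alike lies on the work surface at (215,282), and the blue plate is in the near lane at (290,225). I choose the one at (280,175) and will check it in a close crop.

```bash
cat > h.py <<'E'
from station import *
import numpy as np, cv2
def ray(n,uv):
    c=calibration(n);K=c["mtx"];k=c["k1"]
    d=np.array([[(u-K[0,2])/K[0,0],(v-K[1,2])/K[1,1]] for u,v in np.atleast_2d(uv)])
    p=cv2.undistortPoints(d.reshape(-1,1,2),np.eye(3),np.array([k,0,0,0,0.])).reshape(-1,2)
    D=np.c_[p,np.ones(len(p))]@c["R"]; C=-c["R"].T@c["t"]
    return C,D
def onz(n,uv,z):
    C,D=ray(n,uv); return C+D*((z-C[2])/D[:,2])[:,None]
def proj(n,X):
    c=calibration(n);X=np.atleast_2d(X)@c["R"].T+c["t"];p=X[:,:2]/X[:,2:];r=(p**2).sum(1,keepdims=True)
    p=p*(1+c["k1"]*r);K=c["mtx"];return p*[K[0,0],K[1,1]]+[K[0,2],K[1,2]]
E
python3 - <<'E'
from h import *
im=cv2.imread("pics/top0.png")
c=cv2.resize(im[120:270,170:370],None,fx=4,fy=4,interpolation=cv2.INTER_CUBIC);cv2.imwrite("pics/crop0.png",c)
hsv=cv2.cvtColor(im,cv2.COLOR_BGR2HSV)
b=im.astype(int)
roi=np.zeros(im.shape[:2],bool);roi[120:270,170:370]=1
am=roi&(hsv[...,0]<25)&(hsv[...,1]>150)&(hsv[...,2]>120)
bl=roi&(hsv[...,0]>95)&(hsv[...,0]<125)&(hsv[...,1]>120)&(hsv[...,2]>80)
wh=roi&(hsv[...,1]<60)&(hsv[...,2]>170)
for n,m in(("am",am),("bl",bl),("wh",wh)):
    N,l,s,ce=cv2.connectedComponentsWithStats(m.astype(np.uint8))
    for i in range(1,N):
        if s[i,4]>150:
            ys,xs=np.where(l==i);r=cv2.minAreaRect(np.c_[xs,ys].astype(np.float32))
            bx=cv2.boxPoints(r); print(n,s[i,4],ce[i],bx.round(1).tolist()); print(onz("top",[ce[i]],.066).round(4),onz("top",bx,.066).round(4).tolist())
E
```

```text
am 1474 [277.95725916 174.78222524] [[251.89999389648438, 184.10000610351562], [263.6000061035156, 151.10000610351562], [303.70001220703125, 165.3000030517578], [292.1000061035156, 198.3000030517578]]
[[0.5806 0.0574 0.066 ]] [[0.5585, 0.1135, 0.066], [0.6341, 0.0911, 0.066], [0.6033, 0.0013, 0.066], [0.5286, 0.0251, 0.066]]
bl 1616 [286.95730198 222.9164604 ] [[260.0, 232.8000030517578], [272.5, 198.0], [313.79998779296875, 212.8000030517578], [301.20001220703125, 247.6999969482422]]
[[0.4747 0.0347 0.066 ]] [[0.4524, 0.0916, 0.066], [0.5286, 0.0675, 0.066], [0.4977, -0.0224, 0.066], [0.4225, 0.0031, 0.066]]
wh 359 [303.49303621 184.07799443] [[292.79998779296875, 198.1999969482422], [304.6000061035156, 165.5], [314.5, 169.10000610351562], [302.70001220703125, 201.8000030517578]]
[[0.5607 0.001  0.066 ]] [[0.5288, 0.0235, 0.066], [0.6027, -0.0006, 0.066], [0.5951, -0.0225, 0.066], [0.5214, 0.0019, 0.066]]
wh 398 [313.45979899 232.39447236] [[302.20001220703125, 247.6999969482422], [314.5, 213.3000030517578], [324.70001220703125, 217.0], [312.3999938964844, 251.39999389648438]]
[[ 0.4554 -0.0224  0.066 ]] [[0.4224, 0.0009, 0.066], [0.4965, -0.024, 0.066], [0.489, -0.0461, 0.066], [0.4151, -0.0208, 0.066]]
```

View pics/crop0.png

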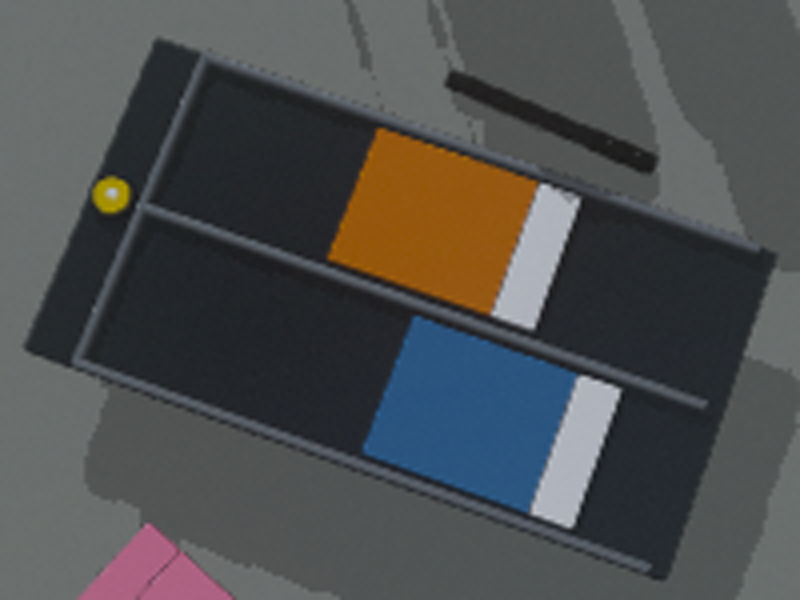

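The crop confirms amber glass with a white band at the lip end, in the far lane; blue is in the near lane. The bench corners in the crop are about (158,38), (777,255), (665,578) and (25,348).

```bash
cat >> h.py <<'E'
from scipy.optimize import least_squares
E
python3 - <<'E'
from h import *
P=np.array([(158,38),(777,255),(665,578),(25,348)])
uv=(P+.5)/4-.5+[170,120]
B=np.array([(95,200),(95,-170),(-95,-170),(-95,200)])/1000
W=onz("top",uv,.06)[:,:2]; print(W.round(4))
def T(p,b):
    c,s=np.cos(p[2]),np.sin(p[2]);return b@np.array([[c,s],[-s,c]])+p[:2]
r=least_squares(lambda p:(T(p,B)-W).ravel(),[.5,.03,-.3]);p=r.x
print("bench",p,r.fun.round(4))
np.save("bench.npy",p)
c,s=np.cos(p[2]),np.sin(p[2])
inv=lambda w:(np.atleast_2d(w)[:,:2]-p[:2])@np.array([[c,-s],[s,c]])
print("am corners bench",inv([[0.5585,0.1135],[0.6341,0.0911],[0.5951,-0.0225],[0.5214,0.0019]]).round(4))
print("bl corners",inv([[0.4524,0.0916],[0.5286,0.0675],[.489,-.0461],[.4151,-.0208]]).round(4))
print("ybench",[-s,c],"xbench",[c,s])
# check with side camera overlay
im=cv2.imread("pics/side0.png")
def w3(b,z): return np.c_[T(p,np.atleast_2d(b)),np.full(len(b),z)]
def poly(b,z,col): cv2.polylines(im,[np.round(proj("side",w3(np.array(b),z))*1).astype(int)],True,col,1)
poly(B,.06,(0,255,0))
a=inv([[0.5585,0.1135],[0.6341,0.0911],[0.5951,-0.0225],[0.5214,0.0019]]);poly(a,.066,(0,255,255))
cv2.imwrite("pics/ov.png",cv2.resize(im[140:300,200:400],None,fx=4,fy=4,interpolation=cv2.INTER_NEAREST)[:600])
for t in("tube","dish","pen"):
    for q in regions_of(t,"top")[:3]: print(t,q["conf"],q["point"],onz("top",[q["point"]],.01).round(3))
E
```

```text
[[ 0.6853  0.2166]
 [ 0.5662 -0.132 ]
 [ 0.3894 -0.071 ]
 [ 0.5067  0.2772]]
bench [ 0.53207054  0.0585028  -0.32762882] [ 0.0011  0.0007  0.0011 -0.001  -0.0019 -0.0008 -0.0002  0.0012]
am corners bench [[ 0.0073  0.0606]
 [ 0.0861  0.0637]
 [ 0.0857 -0.0564]
 [ 0.0081 -0.057 ]]
bl corners [[-0.0861  0.0057]
 [-0.0062  0.0074]
 [-0.0071 -0.1129]
 [-0.0852 -0.1127]]
ybench [np.float64(0.3217988804035681), np.float64(0.9468080484295696)] xbench [np.float64(0.9468080484295696), np.float64(-0.3217988804035681)]
tube 0.64 [381.9, 269.0] [[ 0.382 -0.178  0.01 ]]
dish 0.84 [392.1, 221.3] [[ 0.49  -0.203  0.01 ]]
pen 0.85 [308.9, 150.2] [[ 0.656 -0.009  0.01 ]]
```

View pics/ov.png

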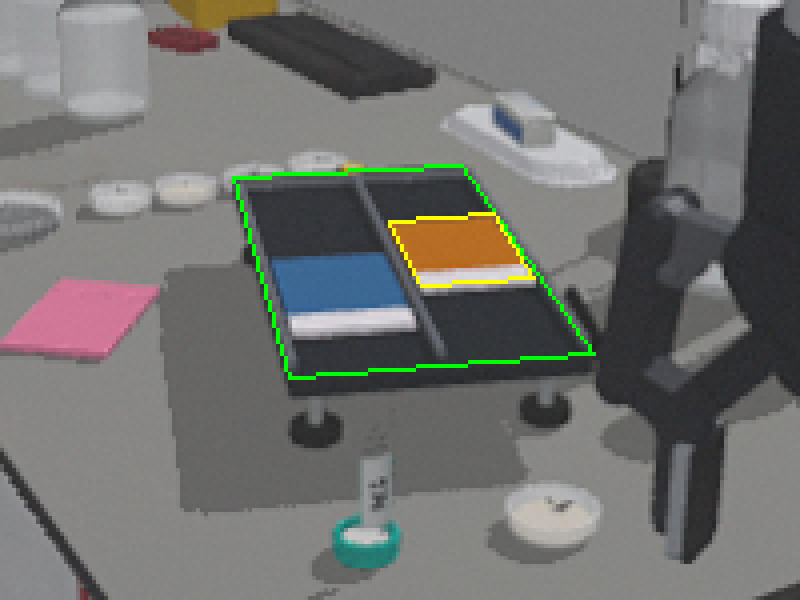

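send_rows:
  motion: "1.5 3.6 0.1 0 0 2.3 1;1.5 3.6 0.1 0 0 2.3 1;1.5 3.6 0.1 0 0 2.3 1;1.5 3.6 0.1 0 0 2.3 1;1.5 3.6 0.1 0 0 2.3 1;1.5 3.6 0.1 0 0 2.3 1;1.5 3.6 0.1 0 0 2.3 1;1.5 3.6 0.1 0 0 2.3 1;1.5 3.6 0.1 0 0 2.3 1;1.5 3.6 0.1 0 0 2.3 1"
  newtons: 30

```text
t: 1.08
eef_pos: [0.4463, -0.2371, 0.2399]
tool_rot: [0.003, 0.908, 0.419, -0.003]
contact_force: [0.3, -0.6, -0.1]
gripper_width: 0.004
```

send_rows:
  motion: "1.6 3.7 0 0 0 2.3 1;1.6 3.7 0 0 0 2.3 1;1.6 3.7 0 0 0 2.3 1;1.6 3.7 0 0 0 2.3 1;1.6 3.7 0 0 0 2.3 1;1.6 3.7 0 0 0 2.3 1;1.6 3.7 0 0 0 2.3 1;1.6 3.7 0 0 0 2.3 1;1.6 3.7 0 0 0 2.3 1;1.2 3.0 0 0 0 1 1;0 0 0 0 0 0 1"

```text
t: 2.0
eef_pos: [0.6052, 0.1502, 0.2423]
tool_rot: [0.003, 0.805, 0.594, 0.002]
contact_force: [-0.6, 0.1, 0.6]
gripper_width: 0.002
```

send_rows:
  motion: "0 -0.8 -3.5 0 0 -0.8 1;0 -0.8 -3.5 0 0 -0.8 1;0 0 -3.5 0 0 0 1;0 0 -2 0 0 0 1;0 0 -0.5 0 0 0 1;0 0 0 0 0 0 1;0 0 0 0 0 0 1"

```text
t: 2.58
eef_pos: [0.606, 0.1386, 0.1097]
tool_rot: [0.003, 0.811, 0.585, 0.005]
contact_force: [0.1, 0.1, 0.2]
gripper_width: -0.002
```

```bash
cat >> h.py <<'E'
def rep():
    p=np.load("bench.npy");c,s=np.cos(p[2]),np.sin(p[2])
    o=get_obs();e=o["eef_pos"];q=o["tool_rot"]
    print("t",o["t"],"bench xy",((e[:2]-p[:2])@np.array([[c,-s],[s,c]])).round(4),"z",e[2].round(4),"yaw deg",np.degrees(2*np.arctan2(q[2],q[1])).round(2),"q",q.round(4),"F",o["contact_force"].round(1))
E
python3 -c "
from h import *
rep()
for n in('side','top'): cv2.imwrite(f'pics/{n}1.png',read_camera(n)[:,:,::-1])
im=cv2.imread('pics/side1.png');cv2.imwrite('pics/s1.png',cv2.resize(im[120:270,230:430],None,fx=4,fy=4))"
```

```text
t 2.5833 bench xy [0.0442 0.0996] z 0.1097 yaw deg 71.54 q [0.0031 0.8113 0.5846 0.0046] F [0.1 0.1 0.2]
```

View pics/s1.png

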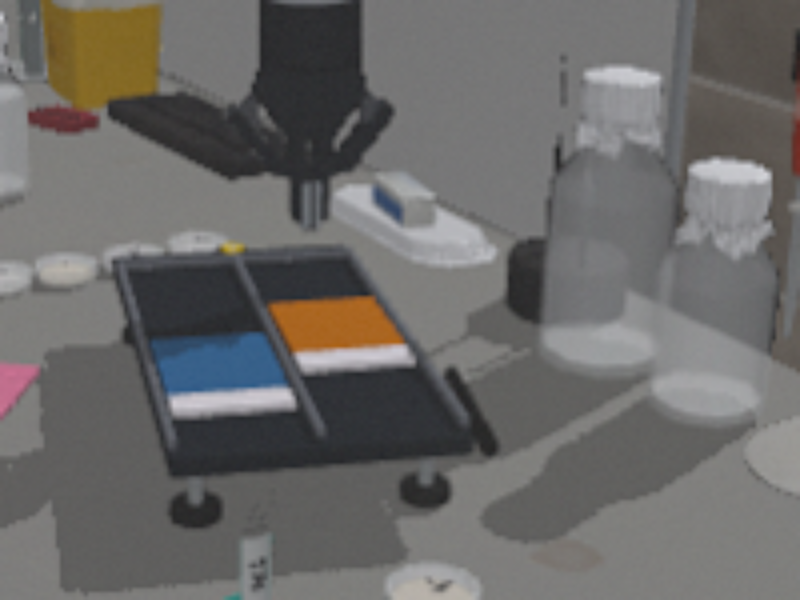

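View pics/top1.png

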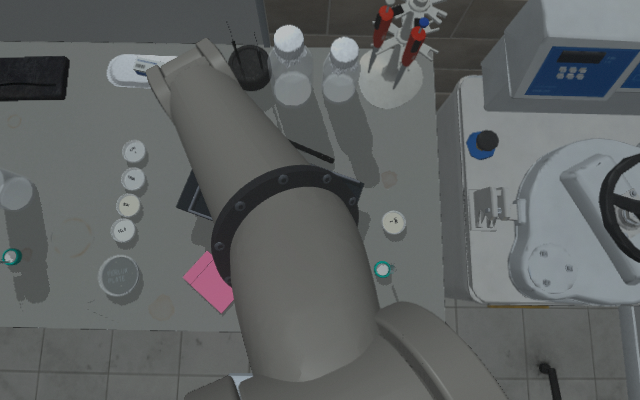

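The side crop shows the closed fingers over the far lane, behind the amber plate (tip at 310,225). The top view is blocked by the arm. I'll lower the fingers behind the plate.

send_rows:
  motion: "0.1 0 -2 0 0 0 1;0.1 0 -1.6 0 0 0 1;0 0 -0.6 0 0 0 1;0 0 0 0 0 0 1;0 0 0 0 0 0 1"

```text
t: 3.1
eef_pos: [0.615, 0.1407, 0.0768]
tool_rot: [0.006, 0.812, 0.584, 0.013]
contact_force: [-0.2, 0.3, -0.9]
gripper_width: -0.002
```

```bash
python3 -c "
from h import *
rep()"
```

```text
t 3.1 bench xy [0.0521 0.1045] z 0.0768 yaw deg 71.48 q [0.0064 0.8116 0.584  0.0128] F [-0.2  0.3 -0.9]
```

```bash
python3 -c "
from h import *
o=get_obs();print(o['q'].round(3),o['joint_torque'].round(1),o['joint_vel'].round(3))
c=calibration('side')
im=read_camera('side')[:,:,::-1];cv2.imwrite('pics/side2.png',im);cv2.imwrite('pics/s2.png',cv2.resize(im[50:250,200:430],None,fx=3,fy=3))"
```

```text
[-0.025  0.601 -0.408  1.787  0.329  0.792 -0.921] [ -0.  -58.4  -5.3 -21.5   0.1  -0.1  -0. ] [ 0.001 -0.01  -0.003 -0.007 -0.002  0.004  0.001]
```

View pics/s2.png

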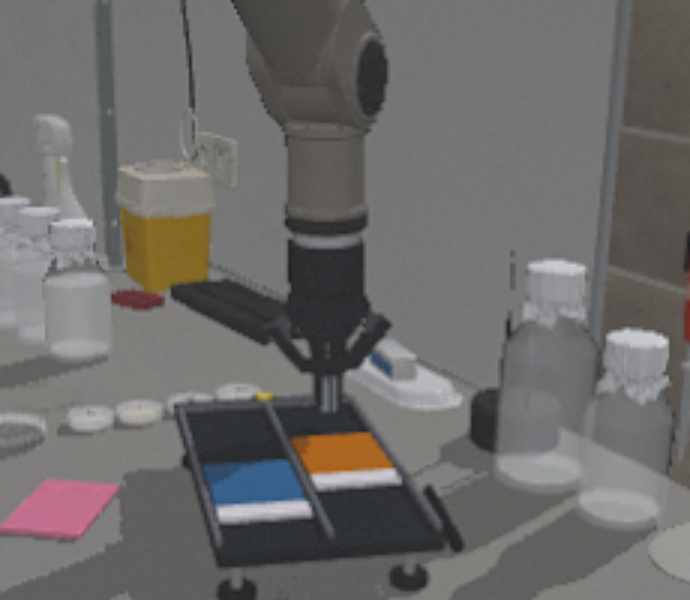

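```bash
cat >> h.py <<'E'
from scipy.spatial.transform import Rotation as Ro
def goto(bx,by,z):
    p=np.load("bench.npy");c,s=np.cos(p[2]),np.sin(p[2])
    rep();o=get_obs();q=o["tool_rot"]
    w=p[:2]+np.array([bx,by])@np.array([[c,s],[-s,c]])
    d=np.r_[w,z]-o["eef_pos"]
    h=(p[2]+np.pi/2)/2
    Rd=Ro.from_quat([np.cos(h),np.sin(h),0,0]);R=Ro.from_quat([q[1],q[2],q[3],q[0]])
    print("cm",(d*100).round(2),"deg",np.degrees((Rd*R.inv()).as_rotvec()).round(2))
E
python3 -c "
from h import *
goto(.046,.098,.064)"
```

```text
t 3.15 bench xy [0.0522 0.1046] z 0.077 yaw deg 71.47 q [0.0064 0.8116 0.584  0.0131] F [ 1.1  0.3 -0.4]
cm [-0.8  -0.42 -1.3 ] deg [-0.27  1.65 -0.25]
```

send_rows:
  motion: "-0.4 -0.2 -0.3 0 0.8 -0.2 1;-0.4 -0.2 -0.4 -0.2 0.8 0 1;0 0 -0.3 0 0 0 1;0 0 0 0 0 0 1;0 0 0 0 0 0 1"

```text
t: 3.57
eef_pos: [0.608, 0.1367, 0.0694]
tool_rot: [-0.0, 0.813, 0.582, 0.002]
contact_force: [0.4, -0.2, 0.1]
gripper_width: 0.001
```

```bash
python3 -c "
from h import *
goto(.046,.095,.0635)"
```

```text
t 3.5667 bench xy [0.0467 0.0984] z 0.0694 yaw deg 71.22 q [-1.000e-04  8.130e-01  5.823e-01  1.500e-03] F [ 0.4 -0.2  0.1]
cm [-0.18 -0.3  -0.59] deg [-0.11  0.13  0.01]
```

send_rows:
  motion: "-0.1 -0.1 -0.4 0 0 0 1;0 0 -0.2 0 0 0 1;0 0 -0.1 0 0 0 1;0 0 0 0 0 0 1"

```text
t: 3.9
eef_pos: [0.6068, 0.1355, 0.0616]
tool_rot: [-0.0, 0.813, 0.582, 0.001]
contact_force: [-0.2, 0.6, 0.2]
gripper_width: 0.0
```

```bash
python3 -c "
from h import *
goto(.046,.08,.0625)"
```

```text
t 3.9 bench xy [0.046 0.097] z 0.0616 yaw deg 71.23 q [-1.000e-04  8.130e-01  5.823e-01  1.500e-03] F [-0.2  0.6  0.2]
cm [-0.55 -1.61  0.09] deg [-0.11  0.13  0.  ]
```

send_rows:
  motion: "-0.16 -0.47 0.03 0 0 0 1;-0.16 -0.47 0.03 0 0 0 1;-0.16 -0.47 0 0 0 0 1;-0.16 -0.47 0 0 0 0 1;-0.16 -0.47 0 0 0 0 1;-0.16 -0.47 0 0 0 0 1;-0.16 -0.47 0 0 0 0 1"

```text
t: 4.48
eef_pos: [0.5947, 0.1006, 0.0625]
tool_rot: [-0.0, 0.813, 0.583, 0.002]
contact_force: [0.3, 0.3, 0.1]
gripper_width: 0.002
```

```bash
python3 -c "
from h import *
goto(.046,-.070,.0625)
im=read_camera('side')[:,:,::-1];cv2.imwrite('pics/s3.png',cv2.resize(im[150:270,240:400],None,fx=5,fy=5))"
```

```text
t 4.4833 bench xy [0.0458 0.06  ] z 0.0625 yaw deg 71.29 q [-3.000e-04  8.127e-01  5.827e-01  2.100e-03] F [0.3 0.3 0.1]
cm [ -4.16 -12.32   0.  ] deg [-0.17  0.17 -0.06]
```

View pics/s3.png

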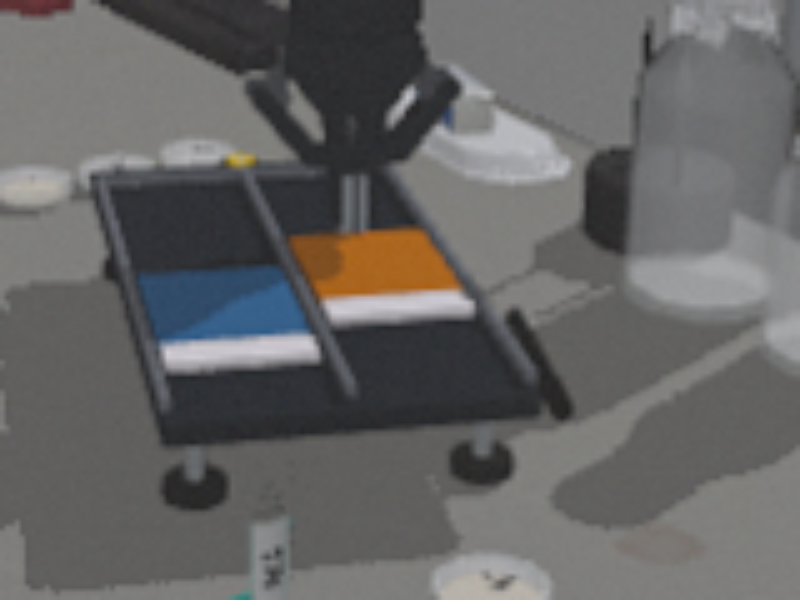

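```bash
cat >> h.py <<'E'
def plate(save=None):
    p=np.load("bench.npy");c,s=np.cos(p[2]),np.sin(p[2])
    im=read_camera('side');hsv=cv2.cvtColor(im,cv2.COLOR_RGB2HSV)
    am=(hsv[...,0]<25)&(hsv[...,1]>130)&(hsv[...,2]>80)
    am[:170]=0;am[:,:280]=0;am[270:]=0;am[:,380:]=0
    sat=hsv[...,1].astype(float)
    pts=[]
    for u in range(280,380):
        r=np.where(am[:,u])[0]
        if len(r)<5: continue
        v=r.max()
        seg=sat[v-3:v+4,u]; hi=sat[v-3,u];lo=sat[v+3,u] if v+3<400 else 0
        if hi-lo<80 or im[v+3,u].min()<110: continue
        th=(hi+lo)/2;k=np.where(seg<th)[0][0]
        pts.append((u,v-3+k-1+(seg[k-1]-th)/(seg[k-1]-seg[k])))
    W=onz('side',pts,.066);b=(W[:,:2]-p[:2])@np.array([[c,-s],[s,c]])
    f=np.polyfit(b[:,0],b[:,1],1)
    res=abs(b[:,1]-np.polyval(f,b[:,0]));k=res<max(.002,2*np.median(res));f=np.polyfit(b[k,0],b[k,1],1)
    by=np.polyval(f,.046)+.035
    print("plate y",by.round(4),"slope",f[0].round(4),"n",k.sum(),"x range",b[k,0].min().round(4),b[k,0].max().round(4))
    if save: cv2.imwrite(save,cv2.resize(im[150:270,240:400,::-1],None,fx=5,fy=5))
E
python3 -c "
from h import *
plate()"
```

```text
plate y -0.0119 slope 0.015 n 25 x range 0.01 0.0773
```

The plate is moving with the fingers: camera y is -12 mm, and the finger geometry predicts -11 mm. I'll carry on.

send_rows:
  motion: "-0.16 -0.47 0 0 0 0 1;-0.16 -0.47 0 0 0 0 1;-0.16 -0.47 0 0 0 0 1;-0.16 -0.47 0 0 0 0 1;-0.16 -0.47 0 0 0 0 1;-0.16 -0.47 0 0 0 0 1;-0.16 -0.47 0 0 0 0 1;-0.16 -0.47 0 0 0 0 1;-0.16 -0.47 0 0 0 0 1;-0.16 -0.47 0 0 0 0 1"

```text
t: 5.42
eef_pos: [0.5775, 0.05, 0.0627]
tool_rot: [-0.001, 0.812, 0.583, 0.003]
contact_force: [-0.2, 1.6, -0.3]
gripper_width: -0.004
```

```bash
python3 -c "
from h import *
goto(.046,-.070,.0625);plate('pics/s4.png')"
```

```text
t 5.4167 bench xy [0.0457 0.0066] z 0.0627 yaw deg 71.33 q [-5.000e-04  8.125e-01  5.830e-01  2.700e-03] F [-0.2  1.6 -0.3]
cm [-2.44 -7.26 -0.02] deg [-0.23  0.21 -0.1 ]
plate y -0.0637 slope -0.0026 n 26 x range 0.0103 0.0772
```

send_rows:
  motion: "-0.16 -0.47 0 0 0 0 1;-0.16 -0.47 0 0 0 0 1;-0.16 -0.47 0 0 0 0 1;-0.16 -0.47 0 0 0 0 1;-0.16 -0.47 0 0 0 0 1;-0.16 -0.47 0 0 0 0 1;-0.16 -0.47 0 0 0 0 1;-0.16 -0.47 0 0 0 0 1;-0.16 -0.47 0 0 0 0 1;-0.16 -0.47 0 0 0 0 1"

```text
t: 6.3
eef_pos: [0.5596, -0.0024, 0.0628]
tool_rot: [-0.0, 0.813, 0.583, 0.003]
contact_force: [1.0, 0.6, 0.1]
gripper_width: 0.002
```

```bash
python3 -c "
from h import *
goto(.046,-.073,.0625);plate('pics/s5.png')"
```

```text
t 6.3 bench xy [ 0.0457 -0.0488] z 0.0628 yaw deg 71.3 q [-4.000e-04  8.126e-01  5.828e-01  2.500e-03] F [1.  0.6 0.1]
cm [-0.75 -2.3  -0.03] deg [-0.21  0.21 -0.07]
plate y -0.1194 slope -0.0013 n 27 x range 0.0111 0.0778
```

View pics/s5.png

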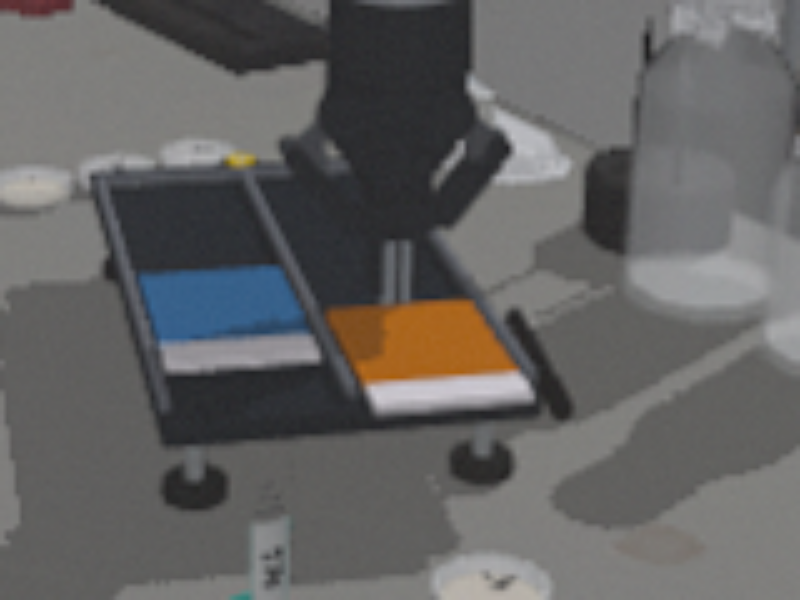

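The front end is about at the lip and the plate is straight. About 25 mm remains.

send_rows:
  motion: "-0.16 -0.47 0 0 0 0 1;-0.16 -0.47 0 0 0 0 1;-0.16 -0.47 0 0 0 0 1;-0.1 -0.3 0 0 0 0 1;0 0 0 0 0 0 1;0 0 0 0 0 0 1"

```text
t: 6.85
eef_pos: [0.5527, -0.0233, 0.0628]
tool_rot: [-0.0, 0.813, 0.582, 0.002]
contact_force: [-0.2, 1.7, 0.2]
gripper_width: 0.001
```

```bash
python3 -c "
from h import *
goto(.046,-.074,.0625);plate('pics/s6.png')"
```

```text
t 6.85 bench xy [ 0.0459 -0.0708] z 0.0628 yaw deg 71.18 q [-2.000e-04  8.132e-01  5.820e-01  2.100e-03] F [-0.2  1.7  0.2]
cm [-0.09 -0.31 -0.03] deg [-0.16  0.19  0.05]
plate y -0.142 slope 0.0003 n 28 x range 0.0084 0.0767
```

send_rows:
  motion: "-0.1 -0.3 0 0 0 0 1;0 0 0 0 0 0 1;0 0 0 0 0 0 1;0.16 0.47 0 0 0 0 1;0.3 1 0 0 0 0 1;0.3 1 0.2 0 0 0 1;0 0 2 0 0 0 1;0 0 3 0 0 0 1;0 0 3.5 0 0 0 1;0 0 3.5 0 0 0 1"

```text
t: 7.73
eef_pos: [0.5541, 0.006, 0.1814]
tool_rot: [-0.006, 0.811, 0.585, -0.004]
contact_force: [0.5, -0.6, -0.6]
gripper_width: -0.003
```

```bash
python3 -c "
from h import *
rep();plate('pics/s7.png')"
```

```text
t 7.7333 bench xy [ 0.0378 -0.0427] z 0.1814 yaw deg 71.55 q [-0.0058  0.8113  0.5846 -0.0043] F [ 0.5 -0.6 -0.6]
plate y -0.1455 slope 0.0058 n 28 x range 0.0103 0.0779
```

View pics/s7.png

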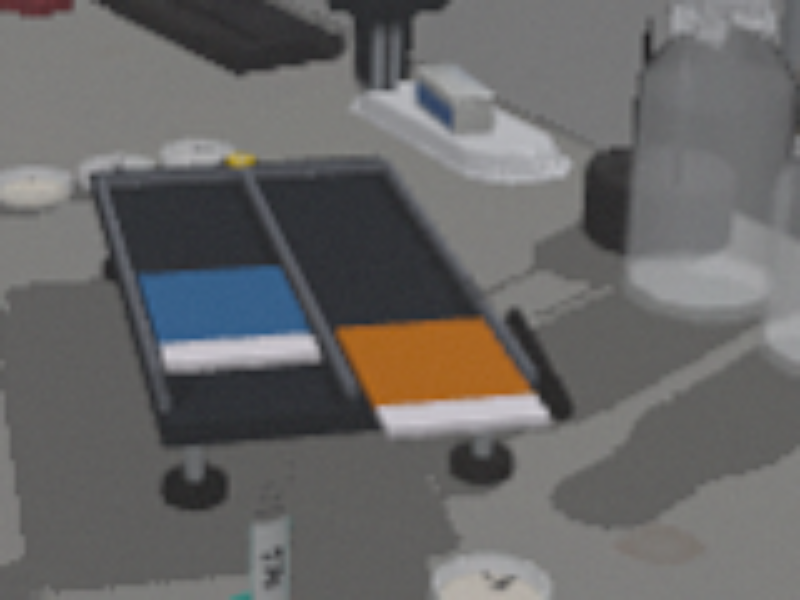

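The amber plate overhangs flat, and blue has not visibly moved. I'll move the arm aside to verify from the top camera.

send_rows:
  motion: "-1 -3 2 0 0 0 1;-1 -3.7 0 0 0 0 1;-1 -3.7 0 0 0 0 1;-1 -3.7 0 0 0 0 1;-1 -3.7 0 0 0 0 1;-1 -3.7 0 0 0 0 1;-1 -3.7 0 0 0 0 1;-1 -3.7 0 0 0 0 1;-1 -3.7 0 0 0 0 1;-1 -3.7 0 0 0 0 1;-1 -3.7 0 0 0 0 1;-1 -3.7 0 0 0 0 1;-1 -3.7 0 0 0 0 1;0 -3.7 0 0 0 0 1;0 -3.7 0 0 0 0 1;0 0 0 0 0 0 1;0 0 0 0 0 0 1"

```text
t: 9.2
eef_pos: [0.4348, -0.543, 0.2191]
tool_rot: [0.004, 0.802, 0.598, 0.009]
contact_force: [0.3, 1.6, -1.0]
gripper_width: 0.004
```

```bash
python3 - <<'E'
from h import *
im=read_camera('top')[:,:,::-1];cv2.imwrite('pics/top8.png',im)
cv2.imwrite('pics/crop8.png',cv2.resize(im[120:270,170:370],None,fx=4,fy=4,interpolation=cv2.INTER_CUBIC))
p=np.load("bench.npy");c,s=np.cos(p[2]),np.sin(p[2]);M=np.array([[c,-s],[s,c]])
hsv=cv2.cvtColor(np.ascontiguousarray(im),cv2.COLOR_BGR2HSV)
roi=np.zeros(im.shape[:2],bool);roi[120:270,170:370]=1
for n,m in(("am",roi&(hsv[...,0]<25)&(hsv[...,1]>150)&(hsv[...,2]>100)),("bl",roi&(hsv[...,0]>95)&(hsv[...,0]<125)&(hsv[...,1]>120)&(hsv[...,2]>60)),("wh",roi&(hsv[...,1]<60)&(hsv[...,2]>150))):
    N,l,st,ce=cv2.connectedComponentsWithStats(m.astype(np.uint8))
    for i in range(1,N):
        if st[i,4]>150:
            ys,xs=np.where(l==i);bx=cv2.boxPoints(cv2.minAreaRect(np.c_[xs,ys].astype(np.float32)))
            print(n,((onz("top",bx,.066)[:,:2]-p[:2])@M).round(4).tolist(), onz("top",[ce[i]],.066).round(4))
for t in("tube","dish","pen"):
    for q in regions_of(t,"top")[:1]: print(t,q["conf"],q["point"],onz("top",[q["point"]],.01).round(3))
plate()
E
```

```text
am [[0.0072, -0.0853], [0.087, -0.0847], [0.0867, -0.1794], [0.0073, -0.1784]] [[ 0.5337 -0.0814  0.066 ]]
bl [[-0.0865, 0.0067], [-0.006, 0.0084], [-0.0064, -0.0876], [-0.0864, -0.0877]] [[0.4747 0.0351 0.066 ]]
wh [[0.0081, -0.1811], [0.086, -0.1808], [0.0863, -0.2042], [0.0086, -0.2041]] [[ 0.5064 -0.1333  0.066 ]]
wh [[-0.0856, -0.0893], [-0.0071, -0.089], [-0.0071, -0.113], [-0.0855, -0.1129]] [[ 0.4552 -0.0223  0.066 ]]
tube 0.63 [385.6, 271.2] [[ 0.377 -0.186  0.01 ]]
dish 0.92 [394.3, 219.0] [[ 0.495 -0.208  0.01 ]]
pen 0.66 [306.1, 151.3] [[ 0.653 -0.003  0.01 ]]
plate y -0.1455 slope 0.005 n 28 x range 0.0103 0.0779
```

View pics/crop8.png

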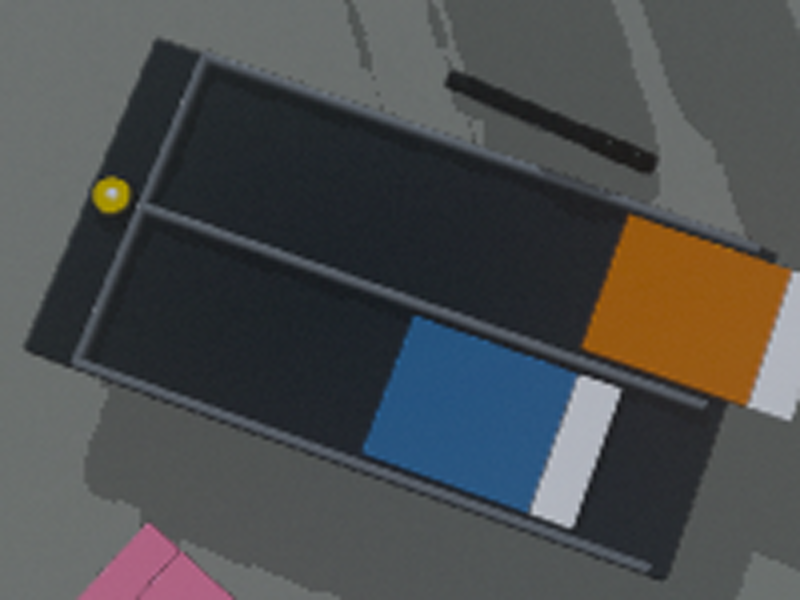

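```bash
python3 - <<'E'
from h import *
a=cv2.imread('pics/top0.png');b=cv2.imread('pics/top8.png')
for n,(y0,y1,x0,x1) in dict(tube=(255,320,365,410),dish=(205,240,375,412),pen=(135,166,278,338)).items():
    g=lambda i:cv2.cvtColor(i[y0:y1,x0:x1],cv2.COLOR_BGR2GRAY).astype(np.float32)
    print(n,cv2.phaseCorrelate(g(a),g(b)),np.abs(g(a)-g(b)).mean())
rep();print(hand_in())
E
```

```text
tube ((0.576206070203277, 0.014604195250846885), 1.009083605548482) 1.6034188
dish ((-0.10957906674375906, -0.06316782510393892), 0.9946567864881621) 3.1945946
pen ((-0.0023340840863568246, 0.3303212830532516), 0.7781624441345533) 5.8569894
t 9.45 bench xy [ 0.101  -0.5986] z 0.2199 yaw deg 73.63 q [0.004  0.8005 0.5992 0.0093] F [ 0.5 -0.1 -0.2]
the job is handed in; nothing more can be done
None
```

I pushed the amber plate, in the far lane, from behind with the closed fingertips along its lane toward the lip. Then I backed off, moved the arm clear and handed the job in at 9.45 s.

- **Amber plate:** both cameras put its centre at bench y of about -0.145 m (top -0.145, side -0.1455). That leaves about 35 mm past the lip: the whole white band plus about 10 mm of amber. It looks flat, and its yaw from the lane is under 0.01 rad.
- **Blue plate:** it is within about 1 mm of where it started.
- **Tube, dish and pen:** comparing the before and after pictures shows a shift of at most 0.6 px, about 1 mm. The network's detection points disagreed, varying by 2 to 4 px (up to about 9 mm). I took that as detection noise.
- **Forces:** at the end of each move the tool force was under 2 N.

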